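# Level the rocking bench scale

## Robot

A 7-joint arm with a two-finger parallel gripper is mounted at the origin on the work surface. World frame = base frame: x ahead of the robot, y to its left, z up, the work surface at z = 0. Lengths are in m, angles in rad, forces in N, time in s.
With the tool pointing down it reaches from about 0.4 to 0.85 m from the base axis. Payload 10.4 kg.
Tool frame: the origin (TCP) lies at the very end of the fingers, on their centre line; the grasp point (between the pads) lies bot.grip_point_offset behind it (bot.grip_point_offset is the distance from the TCP to the grasp point, in m); z points along the fingers, y is the line along which they close (so a half turn about z gives the same grasp; the last joint's range is limited). The gripper opens to 85 mm and grips with 20 to 120 N. Pads are 22 mm wide; open, the fingers measure 114 mm over their backs; the gripper's body (76 mm by 85 mm) begins 54 mm behind the grasp point. The pads swing forward as they close: fully open they stand 13 mm farther back than shut.
Start: joints at [-1.164, 0.332, -0.065, 1.46, 0.022, 1.35, -0.088], TCP at [0.26, 0.568, 0.231] pointing down, gripper open.
Joint ranges: [-2.6, 2.6], [-0.5, 2.12], [-1.47, 1.34], [0.16, 2.42], [-1.27, 4.41], [0.06, 2.06], [-2.6, 2.6]. Speed limits (rad/s): [2.22, 2.22, 2.79, 2.79, 3.14, 3.14, 3.14].

## Interface

Orientations are given as a 3x3 rotation matrix whose columns are the frame's x, y, z axes.
In Python, from cell import bot gives the robot as it stands. The module is installed in compiled form; this text tells all that it offers.
- The arm moves only by the shell command python3 -m jog 'ROWS' [FORCE]. ROWS is JSON, a list of rows, each a list of 7 numbers: the turn, a rotation vector about the tool's x, y, z in degrees, then the shift along the tool's x, y, z in cm, then the finger opening in cm, from 0 to 8.54. In form: [[rx, ry, rz, dx, dy, dz, claw], ...]. A call has 1 to 20 rows; each row shifts and turns the commanded pose from where the row before left it, along the tool's axes as they then stand; what a row does not reach is not made up. A row lasts 1/10 s, in which the tool goes at most 50 mm and 8.59 degrees, less where a joint would pass 70% of its speed; a pose out of reach is approached as far as the arm can. A call with a gripper value outside its range is refused whole. The fingers move at their own pace and stop on an object; FORCE is the grip in N (left out, the last holds). Time passes only in rows, so rows that do not move let the fingers close. It gives the time, the measured TCP pose, the force, the opening and the grip force at its end, in the units of the state.
- bot.get_state(): the state, without advancing time (a new reading comes with each control period).
- bot.grab_frame(name): name is "scene" or "top" or "wrist"; returns a dict with "pixels" (480x640x3 uint8, blue, green, red), "camera_matrix" (3x3 intrinsics, pixels), "k1" (the pictures are not rectified: a ray, as slopes to the right and down, at radius r is drawn at 1 + k1 r^2 times it, then the intrinsics apply), "cam_to_world" (4x4, takes a point from camera to world coordinates). Camera axes: x right, y up, looking along -z (the intrinsics and any distortion apply to the point x, -y, -z); pixel columns grow to the right and rows downward; lengths in m; the calibration is good to about 2 mm. A picture is of the moment at which its call begins. There is no depth.
- bot.sign_off(): hands the job in; it is judged then, once.
The state is a dict: "t": time; "joint_positions": joint angles; "joint_velocities": joint speeds; "tau": joint torques, N m; "ee_pos": TCP position; "ee_rot": TCP orientation; "wrist_force": force on the tool from outside, world axes, zero at the start; "ft_torque": the same for the moment, N m; "finger_gap": finger opening in m; "grip_force": force on a finger pad.
Only numpy, scipy, OpenCV 4.12 (cv2) and the standard library are available. Lean on these libraries where they do the work, as an engineer would, in place of code of your own. Each camera call takes 0.05 s, during which the arm holds its last target. There are 200 camera calls.

## Task

The bench scale rocks on its feet and its bubble is off: take the brass check weight off the weighing pan and stand it upright in the grey weight tray, then, with the pan empty, grip the orange wing knob of the levelling foot, press it down so that this foot stands firmly on the table, and turn it until the bubble sits in the middle of the ring of the round level. Finish while still gripping the knob and pressing the foot down with the bubble centred and steady, so that a colleague can set the opposite foot; do not let go. Do not shove the scale from its place or disturb the other things on the table.

Things in the scene. Friction and masses are not known exactly. Their poses are not given: they have to be found in the camera images.
- weight_mid (a point): brass check weight, about 0.5 kg: cylinder 42 mm in diameter and 44 mm tall with a neck and a 23 mm grip knob above it (57 to 63 mm up), 65 mm tall in all. It stands on the steel pan at the start. This point is at its centre, 32.5 mm above its underside; z along its axis.
- tray: grey square tray, outside 130 x 130 mm, 18 mm high, walls 5 mm, inner floor 5 mm above the table with a green felt lining; fixed. Origin: centre of its underside, on the table; z up.
- pan (a point): centre of the top of the scale's steel weighing pan, 150 x 180 mm, 92 mm above the table (frame of the scale: x from its key panel to its rear, y to its left, z up, leaning with the scale by up to about 0.03 rad).
- scale: bench scale, 3 to 4.2 kg, loose on four rubber feet. Aluminium base frame 270 x 350 mm, top 37 mm above the table; in its middle a white housing 225 x 196 mm, 80 mm high, the pan on top. Origin: on the table under the middle; x from the key panel to the rear, y to its left. Feet at x = +-110, y = +-150 mm; the one at (-110, +150) is the levelling foot with the orange knob.
- foot: the levelling foot: threaded spindle with a 30 mm rubber pad, screwed through the frame; carries the knob. Origin on its axis at the pad's underside. This foot and the opposite one are too short, so the scale rocks on the other two; left alone it leans to the opposite foot and this one hangs 5 to 7 mm above the table. About 3 N down on the knob rocks it over onto the pad; 10 to 20 N holds it.
- knob: the knob as a whole; origin on its axis 78 mm below knob_grip, at the pad's underside. Clockwise from above lengthens the foot and lifts this corner of the scale, 8 mm a turn. It needs 1.2 to 2.6 rad clockwise from the start, with a light torque (below 0.15 N m), and stays where it is left. With the foot pressed on the table the knob keeps its height while the scale climbs.
- knob_grip (a point): grip point of the orange wing knob on top of the levelling foot, on its axis, about 80 mm above the table, 10 mm below the knob's top. The wing is an upright plate 42 mm long (this x axis), 14 mm thick (y axis), 31 mm tall; grip it across the thickness from above. Under the wing a collar 22 mm wide, 20 mm below this point. The housing wall is 52 mm from the axis, 80 mm high.
- vial (a point): centre of the round level (bull's-eye vial): yellow-green face 46 mm in diameter in a black rim 52 mm in diameter, on a post of the base frame beside the housing, 61 mm above the table, with a thin black ring of 20 mm diameter round this point.
- bubble (a point): centre of the pale bubble, 13 mm in diameter, floating to the vial's highest side. With the foot pressed on the table it moves about 5 mm per radian of the knob, towards the knob's corner as that corner rises; it stops 15 mm from the centre and settles in about a second. It counts only while the foot is pressed on the table; unpressed it lies towards the knob's corner.
- tub: clear round tub upside down, 104 mm wide, 64 mm tall; bystander
- tub_stack: stack of clear tubs upside down, 104 mm wide, 120 mm tall; bystander
- tub_stack2: stack of clear tubs, 104 mm wide, 92 mm tall; bystander
- calculator: black calculator 150 x 75 x 12 mm lying flat; bystander
- tape_roll: roll of clear packing tape lying flat, 90 mm wide, 48 mm tall; bystander
- pencil: pencil lying on the clipboard, 162 mm long; bystander
- bubble_pos (a joint): where the bubble lies in its vial, in m along the line through the ring's centre towards the levelling foot: 0 = centred, positive = towards the knob's corner (that corner is high), negative = away from it (that corner is low). The same bubble as bubble; the reading is noisy, so average it.

How it is judged:
On the way, in this order (a step that is already met when the one before it is completed fails the run):
1. the check weight stands upright in the weight tray, let go (x of weight_mid in the frame of tray between -0.045 and 0.045 m and y of weight_mid in the frame of tray between -0.045 and 0.045 m and height (world z) of weight_mid below 0.043 m and angle between weight_mid's own z axis and vertical below 0.15 rad and contact force between the fingers and weight below 0.2 N), for 0.2 s.
2. with the pan cleared, the levelling foot is pressed onto the table by its gripped knob (contact force between foot_c0 and anything else above 2 N and contact force between the fingers and knob above 1 N), for 0.2 s.
At the end, for the whole second after the job is handed in: Held through the last second: the fingers still grip the knob, the levelling foot bears on the table with more than 2 N, the bubble's centre is within 3.5 mm of the centre of the ring, and the weight stands upright on the floor of the tray (all of step 2 and horizontal distance between bubble and vial below 0.0035 m and x of weight_mid in the frame of tray between -0.045 and 0.045 m and y of weight_mid in the frame of tray between -0.045 and 0.045 m and height (world z) of weight_mid below 0.043 m and angle between weight_mid's own z axis and vertical below 0.15 rad); the arm keeps its last pose, push and grip.
It fails at once if the scale is shoved more than 40 mm from its place (distance of scale from where it was at the start of the episode above 0.04 m).
It fails at once if a bystander is moved more than 25 mm (distance of any of tub, tub_stack, tub_stack2, calculator, tape_roll, pencil from where it was at the start of the episode above 0.025 m).
It also fails if it takes over 72 s, if anything falls off the work surface, if the arm or the gripper's body presses on something with over 40 N, if the wrist force passes 120 N, or if a joint passes its speed limit or range.

## Working session

There is one attempt and no reset: what is moved stays moved. The work goes in short steps, Python scripts to look and compute and a shell command to move; the robot and the scene stay as the last step left them, time stands still between calls to the robot, and variables do not carry over. Pictures are saved under pics/ and viewed, at most 10 in all, crops included, and the job is handed in when it is done.

```bash
mkdir -p pics; cat > h.py <<'E'
import numpy as np, cv2
from cell import bot
def grab(name,fn=None):
    f=bot.grab_frame(name)
    if fn: cv2.imwrite('pics/'+fn,f['pixels'])
    return f
def ray(f,u,v):
    K=np.array(f['camera_matrix']);d=np.array([(u-K[0,2])/K[0,0],(v-K[1,2])/K[1,1]])
    s=d.copy()
    for _ in range(20): s=d/(1+f['k1']*(s@s))
    T=np.array(f['cam_to_world']);r=T[:3,:3]@np.array([s[0],-s[1],-1]);return T[:3,3],r/np.linalg.norm(r)
def atz(f,u,v,z):
    o,r=ray(f,u,v);return o+r*(z-o[2])/r[2]
def proj(f,p):
    T=np.array(f['cam_to_world']);c=T[:3,:3].T@(np.array(p)-T[:3,3]);s=np.array([c[0],-c[1]])/-c[2]
    s=s*(1+f['k1']*(s@s));K=np.array(f['camera_matrix']);return K[0,0]*s[0]+K[0,2],K[1,1]*s[1]+K[1,2]
def tri(*obs):
    A=np.zeros((3,3));b=np.zeros(3);R=[ray(*o) for o in obs]
    for o,r in R: M=np.eye(3)-np.outer(r,r);A+=M;b+=M@o
    p=np.linalg.solve(A,b);return p,[round(1e3*np.linalg.norm((np.eye(3)-np.outer(r,r))@(p-o)),1) for o,r in R]
E
python3 - <<'E'
from h import *
import pickle
fs={n:grab(n,n+'0.png') for n in('scene','top','wrist')}
pickle.dump(fs,open('f0.pkl','wb'))
for n in fs: print(n,np.round(fs[n]['cam_to_world'],3).tolist())
s=bot.get_state();print(s['ee_pos'],np.round(s['ee_rot'],3).tolist(),bot.grip_point_offset,s['t'],s['wrist_force'],s['finger_gap'])
E
```

```text
scene [[0.592, -0.554, 0.585, 1.398], [0.806, 0.412, -0.424, -0.632], [-0.006, 0.723, 0.691, 1.122], [0.0, 0.0, 0.0, 1.0]]
top [[0.001, 0.982, -0.188, 0.201], [-1.0, 0.001, -0.001, -0.027], [-0.001, 0.188, 0.982, 1.988], [0.0, 0.0, 0.0, 1.0]]
wrist [[0.417, -0.859, -0.298, 0.184], [0.909, 0.393, 0.137, 0.604], [-0.001, -0.328, 0.945, 0.373], [0.0, 0.0, 0.0, 1.0]]
[0.26032314 0.56790463 0.23072509] [[-0.909, 0.417, -0.0], [0.417, 0.909, -0.001], [-0.0, -0.001, -1.0]] 0.0187 0.15 [0.07846386 0.18342665 0.3437577 ] 0.0854508795810819
```

View pics/scene0.png

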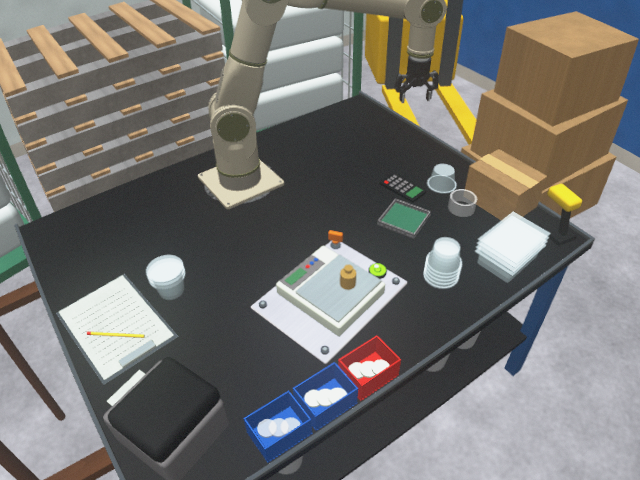

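View pics/top0.png

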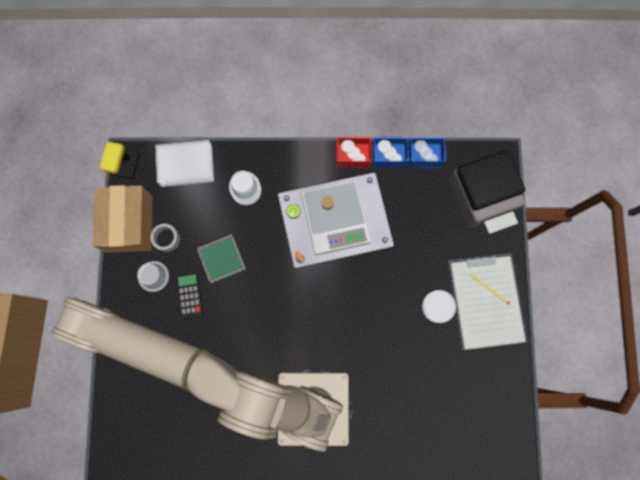

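The scene view shows the weight at (348,275), the orange knob at (336,237), the vial at (377,270) and the tray at (404,218). In the top view they are at (327,202), (300,257), (293,211) and (221,258).

```bash
python3 - <<'E'
from h import *
import pickle
fs=pickle.load(open('f0.pkl','rb'));S,T=fs['scene'],fs['top']
def seg(f,lo,hi,win):
    h=cv2.cvtColor(f['pixels'],cv2.COLOR_BGR2HSV);m=cv2.inRange(h,lo,hi);x0,x1,y0,y1=win
    k=np.zeros_like(m);k[y0:y1,x0:x1]=m[y0:y1,x0:x1];n,l,st,c=cv2.connectedComponentsWithStats(k);i=1+st[1:,4].argmax();return c[i],st[i],(l==i)
for nm,lo,hi,ws,wt in [('knob',(3,130,90),(16,255,255),(320,350,225,255),(290,310,245,268)),('weight',(12,80,60),(28,255,255),(335,362,258,292),(315,340,192,212)),('vial',(30,100,80),(55,255,255),(365,390,258,282),(282,303,200,222)),('tray',(60,60,40),(90,255,255),(375,435,195,240),(195,250,230,285))]:
    a,sa,_=seg(S,lo,hi,ws);b,sb,_m=seg(T,lo,hi,wt);p,e=tri((S,*a),(T,*b));print(nm,a.round(1),sa,b.round(1),sb,p.round(4),e)
    if nm=='tray':
        r=cv2.minAreaRect(np.argwhere(_m)[:,::-1].astype(np.float32));c=[atz(T,*q,.005) for q in cv2.boxPoints(r)];print(np.round(c,3).tolist())
# scale corners in top (frame top z=.037)
m=cv2.inRange(T['pixels'],(140,140,140),(255,255,255));k=np.zeros_like(m);k[165:272,272:400]=m[165:272,272:400]
n,l,st,c=cv2.connectedComponentsWithStats(k);i=1+st[1:,4].argmax();r=cv2.minAreaRect(np.argwhere(l==i)[:,::-1].astype(np.float32))
q=np.array([atz(T,*q,.037) for q in cv2.boxPoints(r)]);print(q.round(3).tolist(),q.mean(0))
E
```

```text
knob [335. 236.] [328 230  15  14 156] [299.2 256.9] [296 253   7   9  32] [0.5003 0.0475 0.0748] [np.float64(0.4), np.float64(0.4)]
weight [347.7 276.9] [341 265  15  24 303] [327.6 202. ] [323 196  10  13 103] [ 0.6805 -0.0474  0.1171] [np.float64(0.9), np.float64(0.9)]
vial [377.5 269.6] [369 263  17  13 159] [293.1 210.2] [287 205  13  13 108] [0.666  0.0708 0.0578] [np.float64(0.8), np.float64(0.8)]
tray [404.  217.1] [382 203  45  30 759] [220.9 258.4] [ 201  238   41   42 1059] [0.5051 0.3233 0.0089] [np.float64(0.9), np.float64(0.9)]
[[0.535, 0.4, 0.005], [0.58, 0.292, 0.005], [0.475, 0.248, 0.005], [0.431, 0.354, 0.005]]
[[0.732, 0.126, 0.037], [0.812, -0.222, 0.037], [0.545, -0.275, 0.037], [0.468, 0.066, 0.037]] [ 0.63928814 -0.07625764  0.037     ]
```

```bash
python3 -m jog '[[0,0,0,-4,-2.4,-0.4,8.54],[0,0,0,-4,-2.4,-0.4,8.54],[0,0,0,-4,-2.4,-0.4,8.54],[0,0,0,-4,-2.4,-0.4,8.54],[0,0,0,-4,-2.4,-0.4,8.54],[0,0,0,-4,-2.4,-0.4,8.54],[0,0,0,-4,-2.4,-0.4,8.54],[0,0,0,-4,-2.4,-0.4,8.54],[0,0,0,-4,-2.4,-0.4,8.54],[0,0,0,-4,-2.4,-0.4,8.54],[0,0,0,-4,-2.4,0,8.54],[0,0,0,-4,-2.4,0,8.54],[0,0,0,0,0,0,8.54],[0,0,0,0,0,0,8.54]]'
python3 - <<'E'
from h import *
import pickle
pickle.dump(grab('wrist','w1.png'),open('w1.pkl','wb'))
s=bot.get_state();print(s['ee_pos'],np.round(s['ee_rot'],3).tolist(),s['joint_positions'],s['wrist_force'])
E
```

```text
t: 1.55
ee_pos: [0.577, 0.1053, 0.2708]
ee_rot: [[-0.908, 0.419, -0.001], [0.419, 0.908, -0.0], [0.001, -0.001, -1.0]]
wrist_force: [-0.6, 0.8, 0.4]
finger_gap: 0.0854
grip_force: 0.0
[0.57645644 0.10687481 0.2708894 ] [[-0.909, 0.417, -0.001], [0.417, 0.909, 0.0], [0.001, -0.0, -1.0]] [-0.52522447  0.22818969  0.3165035   1.52383063 -0.07198668  1.40176132
  0.93695421] [-0.24872353 -0.12038839  0.26108299]
```

View pics/w1.png

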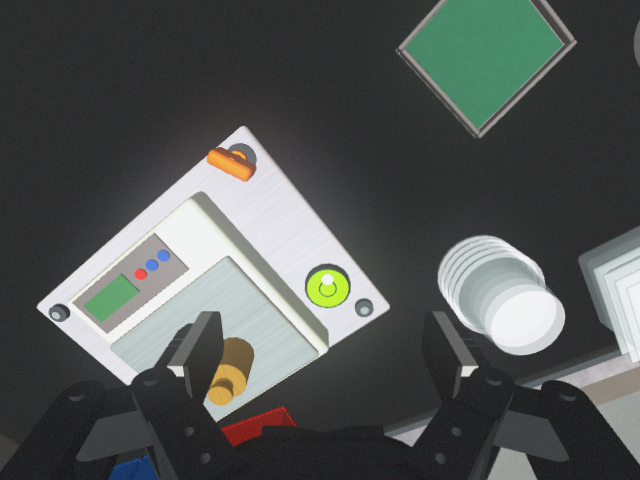

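The wrist view shows the knob wing running from (210,155) to (252,175), the weight's grip knob at (221,390), the vial ring at (327,289) with the bubble at (327,280), and the tray centred near (487,65).

```bash
python3 - <<'E'
from h import *
import pickle
fs=pickle.load(open('f0.pkl','rb'));S,T=fs['scene'],fs['top'];W=pickle.load(open('w1.pkl','rb'))
print('vial',tri((W,327,289),(S,377.5,269.6),(T,293.1,210.2)))
print('vial z.061',atz(W,327,289,.061))
for p in [(221,398),(220,389)]: print('weight top',atz(W,*p,.157))
h=cv2.cvtColor(W['pixels'],cv2.COLOR_BGR2HSV);m=cv2.inRange(h,(3,150,90),(16,255,255));m[:100]=0;m[200:]=0;m[:,:190]=0;m[:,270:]=0
r=cv2.minAreaRect(np.argwhere(m)[:,::-1].astype(np.float32));print('knob rect',r)
print('knob tri',tri((W,*r[0]),(S,335,236),(T,299.2,256.9)))
a,b=atz(W,210,152,.09),atz(W,252,173,.09);print('wing dir',np.degrees(np.arctan2(*(b-a)[1::-1])),np.linalg.norm(b-a),(a+b)/2)
b=cv2.boxPoints(r);print('rect pts',b.round(),[atz(W,*q,.085).round(4).tolist() for q in b])
for q in [(397,50),(478,137),(576,41)]: print('tray corner',atz(W,*q,.018).round(4))
E
```

```text
vial (array([0.66632698, 0.07061382, 0.05829448]), [np.float64(0.4), np.float64(0.6), np.float64(0.9)])
vial z.061 [0.66545558 0.07121208 0.061     ]
weight top [ 0.68136953 -0.04406879  0.157     ]
weight top [ 0.67204974 -0.03963226  0.157     ]
knob rect ((230.13401794433594, 160.44845581054688), (46.50285720825195, 24.4698429107666), 23.96249008178711)
knob tri (array([0.49961236, 0.04728366, 0.07485479]), [np.float64(1.2), np.float64(1.0), np.float64(0.5)])
wing dir 38.001745469888725 0.04107135136379071 [0.50065258 0.05095515 0.09      ]
rect pts [[204. 162.]
 [214. 140.]
 [256. 159.]
 [246. 181.]] [[0.4897, 0.027, 0.085], [0.4764, 0.0453, 0.085], [0.5073, 0.0722, 0.085], [0.5215, 0.0541, 0.085]]
tray corner [0.4726 0.2372 0.018 ]
tray corner [0.5881 0.2867 0.018 ]
tray corner [0.5388 0.4064 0.018 ]
```

```bash
python3 -m jog '[[0,0,0,-4,-2.2,0,8.54],[0,0,0,-4,-2.2,0,8.54],[0,0,0,-4,-2.2,0,8.54],[0,0,0,-3.5,-1.7,0,8.54],[0,0,0,0,0,0,8.54],[0,0,0,0,0,0,8.54]]'
python3 - <<'E'
from h import *
import pickle
pickle.dump(grab('wrist','w2.png'),open('w2.pkl','wb'))
s=bot.get_state();print(s['ee_pos'],s['joint_positions'])
E
```

```text
t: 2.2
ee_pos: [0.683, -0.0326, 0.2706]
ee_rot: [[-0.909, 0.416, -0.001], [0.416, 0.909, 0.001], [0.001, 0.0, -1.0]]
wrist_force: [0.4, 0.8, 0.3]
finger_gap: 0.0854
grip_force: 0.0
[ 0.6828517  -0.03147321  0.27096137] [-0.28494117  0.46521745  0.39632196  1.23908771 -0.17620685  1.47117573
  1.23405195]
```

View pics/w2.png

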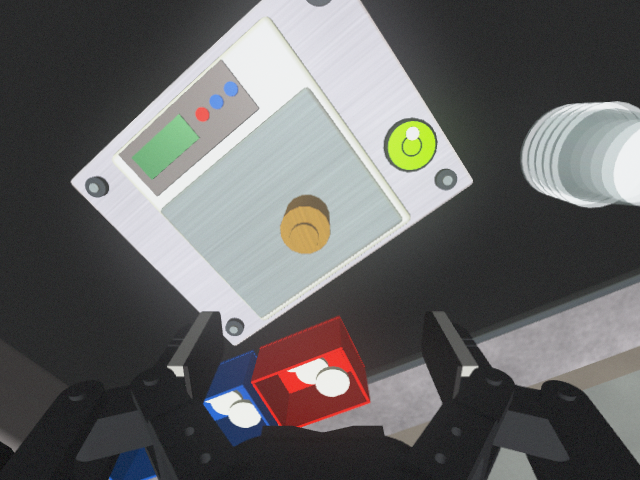

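Now the weight is seen almost directly below the gripper, with the grip knob's top at about (304,232) and the body's disc centred near (305,226).

```bash
python3 - <<'E'
from h import *
import pickle
fs=pickle.load(open('f0.pkl','rb'));S=fs['scene'];W=pickle.load(open('w2.pkl','rb'))
h=cv2.cvtColor(W['pixels'],cv2.COLOR_BGR2HSV);m=cv2.inRange(h,(10,100,110),(28,255,255));m[:190]=0;m[260:]=0;m[:,:270]=0;m[:,340:]=0
x,y,w,hh=cv2.boundingRect(m);print(x,y,w,hh)
print(proj(W,[.6828,-.0315,.157]),atz(W,304,232,.157),atz(W,305,226,.136))
for c in [(.68,-.045),(.676,-.043),(.682,-.040)]:
  for z,r in((.157,.0115),(.136,.021)):
    q=np.array([proj(W,[c[0]+r*np.cos(t),c[1]+r*np.sin(t),z]) for t in np.linspace(0,6.28,40)]);print(c,z,q.min(0).round(),q.max(0).round(),np.array(proj(W,[*c,z])).round())
# scene: top of weight pixel ~ (348,268)
print(tri((W,304,232),(S,347.7,267)))
cv2.imwrite('pics/w2c.png',cv2.resize(W['pixels'][180:270,250:370],None,fx=6,fy=6))
E
```

```text
281 205 49 48
(np.float64(322.08369048247795), np.float64(234.05432144782387)) [ 0.67558444 -0.04332113  0.157     ] [ 0.67686918 -0.04415133  0.136     ]
(0.68, -0.045) 0.157 [290. 223.] [320. 252.] [305. 238.]
(0.68, -0.045) 0.136 [280. 205.] [331. 254.] [306. 230.]
(0.676, -0.043) 0.157 [290. 218.] [320. 246.] [305. 232.]
(0.676, -0.043) 0.136 [280. 199.] [332. 249.] [306. 225.]
(0.682, -0.04) 0.157 [297. 223.] [327. 252.] [312. 238.]
(0.682, -0.04) 0.136 [287. 204.] [338. 253.] [312. 229.]
(array([ 0.67733639, -0.04464601,  0.1501552 ]), [np.float64(0.1), np.float64(0.1)])
```

View pics/w2c.png

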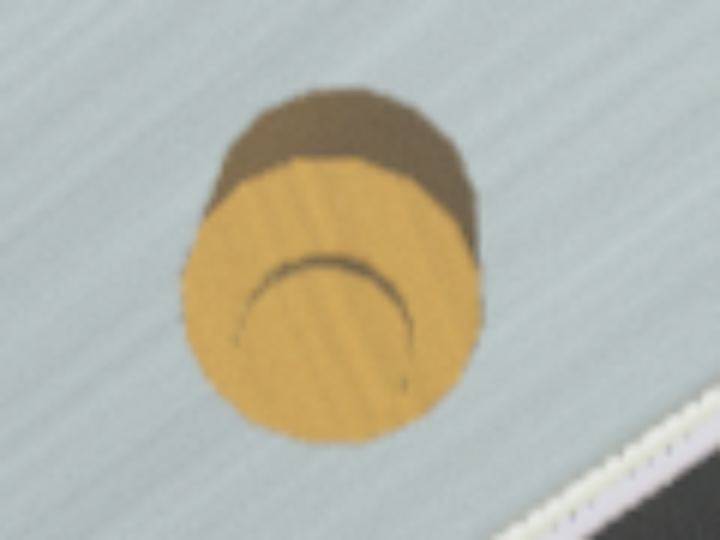

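```bash
python3 -m jog '[[0,0,0,-0.3,-1.35,0,8.54],[0,0,0,0,0,4,8.54],[0,0,0,0,0,4,8.54],[0,0,0,0,0,4,8.54],[0,0,0,0,0,3,8.54],[0,0,0,0,0,2,8.54],[0,0,0,0,0,0,8.54],[0,0,0,0,0,0,3.5],[0,0,0,0,0,0,3.5],[0,0,0,0,0,0,3.5],[0,0,0,0,0,0,3.5],[0,0,0,0,0,0,3.5],[0,0,0,0,0,0,3.5],[0,0,0,0,0,0,3.5]]' 50
```

```text
t: 3.65
ee_pos: [0.681, -0.0473, 0.1032]
ee_rot: [[-0.909, 0.417, 0.002], [0.417, 0.909, 0.0], [-0.002, 0.001, -1.0]]
wrist_force: [-1.6, -1.1, 5.6]
finger_gap: 0.0405
grip_force: 51.0
```

```bash
python3 -m jog '[[0,0,0,0,0,-2,3.5],[0,0,0,0,0,-4,3.5],[0,0,0,0,0,-4,3.5],[0,0,0,2.8,2.3,0,3.5],[0,0,0,2.9,2.4,0,3.5],[0,0,0,2.9,2.4,0,3.5],[0,0,0,2.9,2.4,0,3.5],[0,0,0,2.9,2.4,0,3.5],[0,0,0,2.9,2.4,0,3.5],[0,0,0,2.9,2.4,0,3.5],[0,0,0,2.9,2.4,0,3.5],[0,0,0,2.9,2.4,0,3.5],[0,0,0,2.7,2.4,0,3.5],[0,0,0,2.7,2.3,0,3.5],[0,0,0,0,0,0,3.5],[0,0,0,0,0,0,3.5],[0,0,0,0,0,0,3.5]]'
```

```text
t: 5.35
ee_pos: [0.5044, 0.3205, 0.2013]
ee_rot: [[-0.908, 0.418, 0.0], [0.418, 0.908, -0.001], [-0.0, -0.001, -1.0]]
wrist_force: [-0.1, -0.9, -5.8]
finger_gap: 0.0405
grip_force: 52.2
```

```bash
python3 -m jog '[[0,0,0,0,0,4,3.5],[0,0,0,0,0,4,3.5],[0,0,0,0,0,4,3.5],[0,0,0,0,0,4,3.5],[0,0,0,0,0,1.5,3.5],[0,0,0,0,0,0.5,3.5],[0,0,0,0,0,0,3.5],[0,0,0,0,0,0,3.5],[0,0,0,0,0,0,3.5]]'
```

```text
t: 6.25
ee_pos: [0.5051, 0.3225, 0.0233]
ee_rot: [[-0.909, 0.417, 0.002], [0.417, 0.909, 0.002], [-0.001, 0.003, -1.0]]
wrist_force: [0.1, 0.3, -5.2]
finger_gap: 0.0402
grip_force: 52.4
```

```bash
python3 -m jog '[[0,0,0,0,0,0.3,3.5],[0,0,0,0,0,0.2,3.5],[0,0,0,0,0,0,3.5],[0,0,0,0,0,0,3.5],[0,0,0,0,0,0,3.5]]'; python3 -m jog '[[0,0,0,0,0,0.15,3.5],[0,0,0,0,0,0,3.5],[0,0,0,0,0,0,3.5]]'
```

```text
t: 6.75
ee_pos: [0.5042, 0.3222, 0.0174]
ee_rot: [[-0.909, 0.417, 0.001], [0.417, 0.909, 0.001], [-0.0, 0.001, -1.0]]
wrist_force: [-3.4, -1.2, 4.8]
finger_gap: 0.0403
grip_force: 53.6
t: 7.05
ee_pos: [0.5042, 0.3223, 0.0173]
ee_rot: [[-0.909, 0.417, 0.001], [0.417, 0.909, 0.001], [0.0, 0.001, -1.0]]
wrist_force: [-9.1, -5.7, 21.9]
finger_gap: 0.0404
grip_force: 55.5
```

```bash
python3 -m jog '[[0,0,0,0,0,-0.15,3.5],[0,0,0,0,0,0,5.8],[0,0,0,0,0,0,5.8],[0,0,0,0,0,0,5.8],[0,0,0,0,0,-1,5.8],[0,0,0,0,0,-4,5.8],[0,0,0,0,0,-4,5.8],[0,0,-8,0,0,-4,5.8],[0,0,-8,0,0,-4,5.8],[0,0,-8,0,0,0,5.8],[0,0,-8,0,0,0,5.8],[0,0,-8,0,0,0,5.8],[0,0,-8,0,0,0,5.8],[0,0,-8,0,0,0,4.5],[0,0,-8,0,0,0,4.5],[0,0,0,0,0,0,4.5],[0,0,0,0,0,0,4.5]]'
python3 - <<'E'
from h import *
import pickle
pickle.dump(grab('wrist','w3.png'),open('w3.pkl','wb'))
s=bot.get_state();print(s['ee_pos'],s['joint_positions'])
E
```

```text
t: 8.75
ee_pos: [0.504, 0.3217, 0.1868]
ee_rot: [[-0.776, -0.631, 0.0], [-0.631, 0.776, 0.0], [-0.0, 0.0, -1.0]]
wrist_force: [-0.2, -0.2, -0.1]
finger_gap: 0.0452
grip_force: 0.0
[0.5039698 0.3217708 0.186653 ] [-0.69612487  0.2973951   0.06264414  1.60181088 -0.01940338  1.24264168
  1.6239686 ]
```

```bash
python3 -m jog '[[0,0,0,2.5,-2.9,0,4.5],[0,0,0,2.6,-3,0,4.5],[0,0,0,2.6,-3,0,4.5],[0,0,0,2.6,-3,0,4.5],[0,0,0,2.6,-3,0,4.5],[0,0,0,2.6,-3,0,4.5],[0,0,0,2.5,-2.8,0,4.5],[0,0,0,0,0,0,4.5],[0,0,0,0,0,0,4.5],[0,0,0,0,0,0,4.5]]'
python3 - <<'E'
from h import *
import pickle
pickle.dump(grab('wrist','w4.png'),open('w4.pkl','wb'))
s=bot.get_state();print(s['ee_pos'],s['joint_positions'],s['wrist_force'])
a=cv2.imread('pics/w3.png');b=cv2.imread('pics/w4.png')
cv2.imwrite('pics/w34.png',cv2.resize(np.hstack([a,b]),(800,300),interpolation=cv2.INTER_AREA))
E
```

```text
t: 9.8
ee_pos: [0.4961, 0.0489, 0.1864]
ee_rot: [[-0.773, -0.635, 0.0], [-0.635, 0.773, 0.001], [-0.0, 0.0, -1.0]]
wrist_force: [0.5, -0.4, -0.1]
finger_gap: 0.0451
grip_force: 0.0
[0.49608377 0.04902526 0.18630916] [-0.40874351  0.07962472  0.2305741   1.86153836 -0.01988751  1.20253095
  2.08726459] [-0.62428886 -0.0657622  -0.09767934]
```

View pics/w34.png

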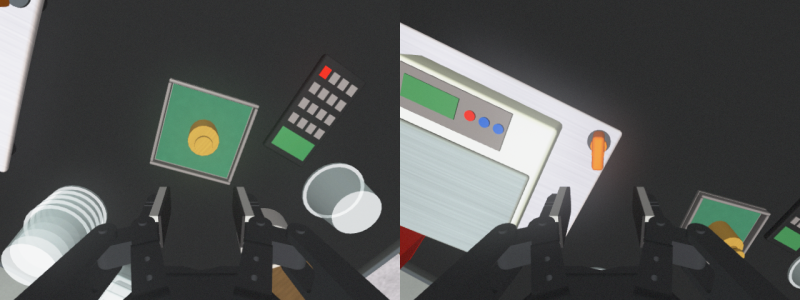

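The left half shows the weight upright in the middle of the tray. The right half shows the wing under the gripper at about (317,243) full scale, nearly aligned with tool x.

```bash
python3 - <<'E'
from h import *
import pickle
W=pickle.load(open('w4.pkl','rb'));V=pickle.load(open('w1.pkl','rb'))
h=cv2.cvtColor(W['pixels'],cv2.COLOR_BGR2HSV);m=cv2.inRange(h,(3,150,90),(20,255,255));m[:180]=0;m[300:]=0;m[:,:270]=0;m[:,360:]=0
print(cv2.boundingRect(m));r=cv2.minAreaRect(np.argwhere(m)[:,::-1].astype(np.float32));print(r)
g=h[...,2]; print('rows bright', [(y,int(np.count_nonzero(m[y])),np.nonzero(m[y])[0][[0,-1]].tolist(),int(g[y][m[y]>0].mean())) for y in range(200,285,5) if m[y].any()])
for t in (37,40,43):
  for c in [(.4985,.048)]:
    d=np.array([np.cos(np.radians(t)),np.sin(np.radians(t))]);n=np.array([-d[1],d[0]])
    print(t,[np.round(proj(W,[*(np.array(c)+.021*a*d+.007*b*n),.0955])).tolist() for a,b in((1,1),(1,-1),(-1,-1),(-1,1))])
cv2.imwrite('pics/w4c.png',cv2.resize(W['pixels'][190:290,260:380],None,fx=6,fy=6))
E
```

```text
(305, 218, 26, 54)
((317.5, 244.5), (53.0, 25.0), 90.0)
rows bright [(220, 17, [309, 325], 227), (225, 19, [308, 326], 236), (230, 25, [305, 329], 235), (235, 26, [305, 330], 234), (240, 22, [307, 328], 233), (245, 19, [307, 325], 238), (250, 18, [307, 324], 238), (255, 18, [307, 324], 238), (260, 18, [307, 324], 237), (265, 18, [307, 324], 236), (270, 14, [309, 322], 237)]
37 [[328.0, 273.0], [309.0, 273.0], [310.0, 217.0], [331.0, 217.0]]
40 [[330.0, 273.0], [310.0, 273.0], [309.0, 217.0], [329.0, 217.0]]
43 [[331.0, 273.0], [312.0, 274.0], [307.0, 218.0], [328.0, 216.0]]
```

View pics/w4c.png

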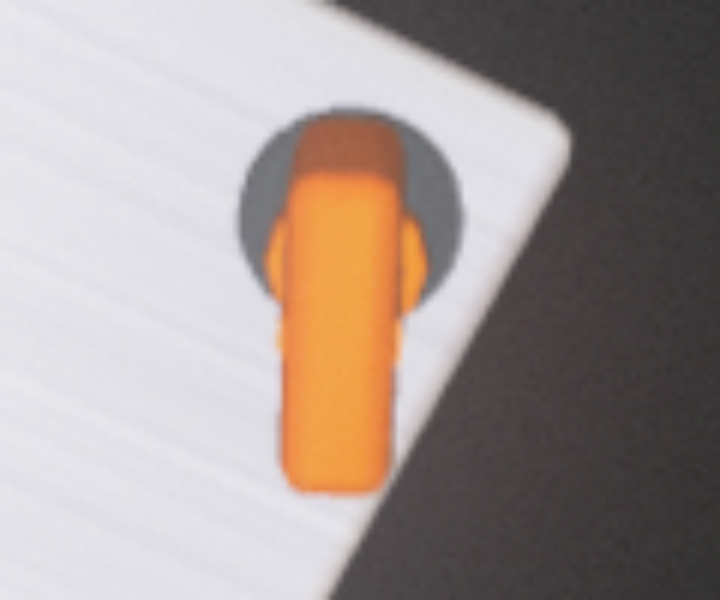

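```bash
python3 -m jog '[[0,0,1.9,0,0,0,4.5],[0,0,0,-0.1,-0.45,0,4.5],[0,0,0,0,0,3.5,4.5],[0,0,0,0,0,3.5,4.5],[0,0,0,0,0,3,4.5],[0,0,0,0,0,1.5,4.5],[0,0,0,0,0,0.7,4.5],[0,0,0,0,0,0,4.5],[0,0,0,0,0,0,4.5],[0,0,0,0,0,0,4.5]]' 60
```

```text
t: 10.85
ee_pos: [0.5004, 0.0449, 0.0654]
ee_rot: [[-0.793, -0.609, 0.002], [-0.609, 0.793, 0.001], [-0.002, -0.001, -1.0]]
wrist_force: [-0.4, -0.3, 0.4]
finger_gap: 0.0454
grip_force: 0.0
```

```bash
python3 -m jog '[[0,0,0,0,0,0,3],[0,0,0,0,0,0,2.2],[0,0,0,0,0,0,1],[0,0,0,0,0,0,1],[0,0,0,0,0,0,1],[0,0,0,0,0,0,1],[0,0,0,0,0,0,1],[0,0,0,0,0,0,1]]' 60
python3 - <<'E'
from h import *
grab('wrist','w5.png');s=bot.get_state();print(s['joint_positions'],s['wrist_force'],s['ft_torque'],[k for k in s])
E
```

```text
t: 11.65
ee_pos: [0.4991, 0.0456, 0.0643]
ee_rot: [[-0.793, -0.609, -0.001], [-0.609, 0.793, 0.001], [0.0, 0.002, -1.0]]
wrist_force: [-3.1, 4.1, 2.2]
finger_gap: 0.0132
grip_force: 58.4
[-0.38961901  0.22991945  0.2305893   1.97798186 -0.06609879  0.94143445
  2.0995746 ] [-2.67251909  4.39413384  1.97421832] [ 1.19537263  0.87935766 -0.08488665] ['t', 'joint_positions', 'joint_velocities', 'tau', 'ee_pos', 'ee_rot', 'wrist_force', 'ft_torque', 'grip_force', 'finger_gap']
```

```bash
python3 -m jog '[[0,0,0,0,0.1,0.2,1],[0,0,0,0,0,0.2,1],[0,0,0,0,0,0.1,1],[0,0,0,0,0,0,1],[0,0,0,0,0,0,1]]';python3 -m jog '[[0,0,0,0,0,0.1,1],[0,0,0,0,0,0,1],[0,0,0,0,0,0,1]]'
```

```text
t: 12.2
ee_pos: [0.4987, 0.0461, 0.06]
ee_rot: [[-0.793, -0.609, -0.001], [-0.609, 0.793, 0.001], [-0.0, 0.001, -1.0]]
wrist_force: [-9.6, 4.0, 14.1]
finger_gap: 0.0134
grip_force: 60.0
t: 12.5
ee_pos: [0.4989, 0.0461, 0.0598]
ee_rot: [[-0.793, -0.609, -0.0], [-0.609, 0.793, 0.001], [-0.001, 0.001, -1.0]]
wrist_force: [-12.4, 3.5, 24.0]
finger_gap: 0.0132
grip_force: 61.5
```

```bash
python3 -m jog '[[0,0,0,0.1,0.05,-0.05,1],[0,0,0,0,0,0,1],[0,0,0,0,0,0,1],[0,0,0,0,0,0,1],[0,0,0,0,0,0,1],[0,0,0,0,0,0,1],[0,0,0,0,0,0,1],[0,0,0,0,0,0,1],[0,0,0,0,0,0,1],[0,0,0,0,0,0,1]]'
cat > bub.py <<'E'
from h import *
def bub(n=6,name='scene',save=None,c=(377,269)):
    F=[grab(name) for _ in range(n)];f=F[0];im=np.mean([q['pixels'] for q in F],0)
    x,y=c;R=20;cr=cv2.resize(im[y-R:y+R,x-R:x+R].astype(np.float32),None,fx=8,fy=8,interpolation=cv2.INTER_CUBIC)
    B,G,Rr=[cr[...,i] for i in range(3)]
    h=cv2.cvtColor(np.clip(cr,0,255).astype(np.uint8),cv2.COLOR_BGR2HSV)
    face=cv2.inRange(h,(28,100,70),(50,255,255));n_,l,st,ce=cv2.connectedComponentsWithStats(face);i=1+st[1:,4].argmax()
    ct=max(cv2.findContours((l==i).astype(np.uint8),cv2.RETR_EXTERNAL,cv2.CHAIN_APPROX_NONE)[0],key=len)
    el=cv2.fitEllipse(cv2.convexHull(ct));m=np.zeros(face.shape,np.uint8);cv2.ellipse(m,(el[0],(el[1][0]*.95,el[1][1]*.95),el[2]),1,-1)
    w=np.where(m>0,np.clip(B-(np.median(B[m>0])+25),0,None),0)
    yy,xx=np.mgrid[:w.shape[0],:w.shape[1]];bx,by=(w*xx).sum()/w.sum(),(w*yy).sum()/w.sum()
    t=lambda a,b:((a+.5)/8-.5+x-R,(b+.5)/8-.5+y-R)
    v,b=atz(f,*t(*el[0]),.061),atz(f,*t(bx,by),.061);d=(b-v)[:2]*1e3
    s=bot.get_state()
    print(name,'el',np.round(el[1],1),'vial',v.round(4),'d mm',d.round(2),'along',round(float(d@[-.917,.398]),2),'w',round(float(w.max())),'F',s['wrist_force'].round(1),'t',round(s['t'],2))
    if save: cv2.imwrite('pics/'+save,np.clip(cr,0,255).astype(np.uint8))
    return np.clip(cr,0,255).astype(np.uint8)
if __name__=='__main__':
    import sys
    a=bub(save=sys.argv[1] if len(sys.argv)>1 else None)
E
python3 - <<'E'
from bub import *
a=bub(); b=bub(4,'top',None,(293,210))
s=bot.get_state();print(s['ee_pos'],s['ft_torque'])
W=grab('wrist')['pixels']
cv2.imwrite('pics/b1.png',np.hstack([a,b,cv2.resize(W,None,fx=.25,fy=.25)[:320] if 0 else cv2.copyMakeBorder(cv2.resize(W,(160,120)),0,200,0,0,cv2.BORDER_CONSTANT)]))
E
```

```text
t: 13.5
ee_pos: [0.4985, 0.046, 0.06]
ee_rot: [[-0.793, -0.609, 0.001], [-0.609, 0.793, 0.001], [-0.002, 0.0, -1.0]]
wrist_force: [-8.0, 4.0, 15.0]
finger_gap: 0.0133
grip_force: 59.5
scene el [104.3 139.8] vial [0.6668 0.0707 0.061 ] d mm [ 3.33 -2.7 ] along -4.13 w 173 F [-7.   3.2 15.8] t 13.8
top el [101.9 102.7] vial [0.6612 0.0713 0.061 ] d mm [ 7.33 -2.83] along -7.85 w 99 F [-7.3  4.9 15.6] t 14.0
[0.4984701  0.04603966 0.05996516] [ 0.78858547  1.22540626 -0.01617797]
```

View pics/b1.png

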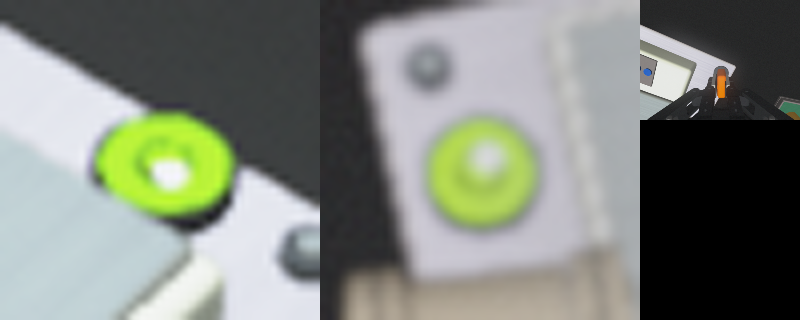

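The left (scene) shows the bubble below and right of the ring's centre, and the top view agrees: it is on the far side from the knob by about 6 mm, so the foot is down and the corner is low.

```bash
python3 -m jog '[[0,0,4,0,0,0,1],[0,0,6,0,0,0,1],[0,0,6,0,0,0,1],[0,0,6,0,0,0,1],[0,0,6,0,0,0,1],[0,0,6,0,0,0,1],[0,0,6,0,0,0,1],[0,0,0,0,0,0,1],[0,0,0,0,0,0,1],[0,0,0,0,0,0,1],[0,0,0,0,0,0,1],[0,0,0,0,0,0,1],[0,0,0,0,0,0,1],[0,0,0,0,0,0,1],[0,0,0,0,0,0,1],[0,0,0,0,0,0,1],[0,0,0,0,0,0,1]]'
python3 - <<'E'
from bub import *
a=bub(save='b2s.png'); b=bub(4,'top','b2t.png',(293,210));print(bot.get_state()['joint_positions'],bot.get_state()['ft_torque'])
E
```

```text
t: 15.75
ee_pos: [0.4982, 0.0468, 0.0599]
ee_rot: [[-0.999, 0.043, 0.001], [0.043, 0.999, 0.002], [-0.0, 0.002, -1.0]]
wrist_force: [-8.4, 6.7, 16.1]
finger_gap: 0.0133
grip_force: 60.1
scene el [105.  139.2] vial [0.6669 0.0706 0.061 ] d mm [ 0.42 -1.15] along -0.85 w 174 F [-8.3  7.1 17. ] t 16.05
top el [101.9 102.7] vial [0.6614 0.0713 0.061 ] d mm [ 4.37 -1.38] along -4.56 w 96 F [-7.6  6.1 16.5] t 16.25
[-0.47187637  0.23666264  0.32002225  1.98864337 -0.0947301   0.92913973
  1.42432526] [ 1.31793303  1.74046593 -0.05679096]
```

```bash
sed -i 's/F=\[grab(name) for _ in range(n)\]/F=fr or [grab(name) for _ in range(n)]/; s/c=(377,269))/c=(377,269),fr=None)/; s/    s=bot.get_state()/    s=bot.get_state() if not fr else dict(wrist_force=np.zeros(3),t=0)/' bub.py
python3 - <<'E'
from bub import *
import pickle
fs=pickle.load(open('f0.pkl','rb'))
o=[bub(1,'scene',None,(377,269),[fs['scene']]),bub(1,'top',None,(293,210),[fs['top']])]
for n,c in(('w1',(327,289)),('w2',(411,145))):
    f=pickle.load(open(n+'.pkl','rb'))
    x,y=c;R=32;I=f['pixels'][y-R:y+R,x-R:x+R];h=cv2.cvtColor(I,cv2.COLOR_BGR2HSV)
    T=np.array(f['cam_to_world']);print(n,'cam',T[:3,3].round(3))
    # face outer
    def cen(m):
        ct=max(cv2.findContours(m,cv2.RETR_EXTERNAL,cv2.CHAIN_APPROX_NONE)[0],key=len);e=cv2.fitEllipse(cv2.convexHull(ct));return np.array(e[0])+[x-R,y-R],e[1]
    face,s1=cen(cv2.inRange(h,(28,100,90),(50,255,255)))
    w=cv2.inRange(h,(0,0,170),(180,110,255));yy,xx=np.mgrid[:64,:64];w[(xx-R)**2+(yy-R)**2>20**2]=0;b,s2=cen(w)
    v=atz(f,*face,.061);q=atz(f,*b,.061);d=(q-v)[:2]*1e3
    print(face.round(1),np.round(s1,1),b.round(1),np.round(s2,1),v.round(4),'d',d.round(2),'along',d@[-.917,.398])
    o.append(cv2.resize(I,(320,320),interpolation=cv2.INTER_CUBIC))
s2,t2=cv2.imread('pics/b2s.png'),cv2.imread('pics/b2t.png')
g=lambda a:cv2.resize(a[70:250,70:250],(266,266),interpolation=cv2.INTER_CUBIC)
cv2.imwrite('pics/cmp.png',np.vstack([np.hstack([g(o[0]),g(o[1]),g(s2)]),np.hstack([cv2.resize(o[2],(266,266)),cv2.resize(o[3],(266,266)),g(t2)])]))
E
```

```text
scene el [108.  139.5] vial [0.6674 0.0705 0.061 ] d mm [-13.46   5.15] along 14.39 w 171 F [0. 0. 0.] t 0
top el [101.5 102.7] vial [0.6629 0.0709 0.061 ] d mm [-9.91  4.23] along 10.77 w 98 F [0. 0. 0.] t 0
w1 cam [0.501 0.141 0.414]
[327.3 287.8] [37.7 42.1] [327.4 293.2] [31.4 36.1] [0.6643 0.0721 0.061 ] d [ 6.14 -2.62] along -6.6732194024733955
w2 cam [0.607 0.003 0.414]
[411.3 145. ] [46.7 50.5] [412.2 133.2] [13.3 14.4] [0.6647 0.0718 0.061 ] d [-10.02   4.58] along 11.012126998425476
```

View pics/cmp.png

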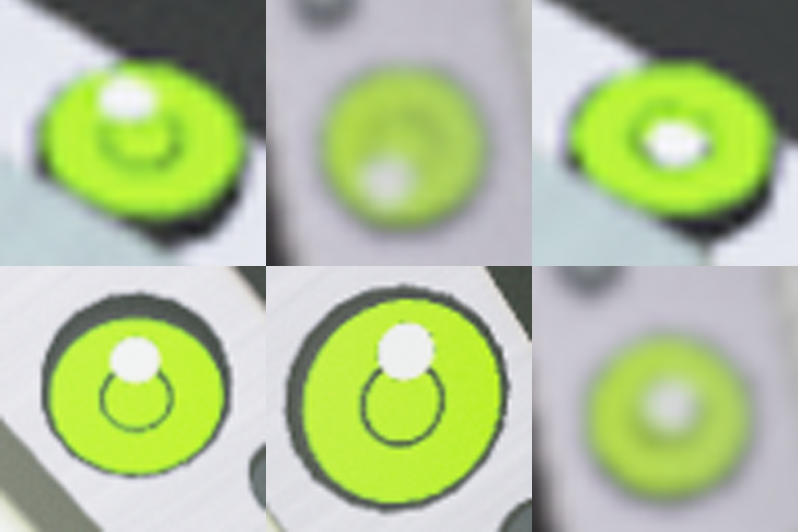

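Ring-relative comparison: the bubble floats ~2.5–3 mm above the ring plane, so the scene view reads about +2.5–3 mm and the top view about −0.6 mm. The true offset is now about −3.8 mm, which is ~47° more.

```bash
python3 -m jog '[[0,0,5,0,0,0,1],[0,0,6,0,0,0,1],[0,0,6,0,0,0,1],[0,0,6,0,0,0,1],[0,0,6,0,0,0,1],[0,0,6,0,0,0,1],[0,0,6,0,0,0,1],[0,0,6,0,0,0,1],[0,0,0,0,0,0,1],[0,0,0,0,0,0,1],[0,0,0,0,0,0,1],[0,0,0,0,0,0,1],[0,0,0,0,0,0,1],[0,0,0,0,0,0,1],[0,0,0,0,0,0,1],[0,0,0,0,0,0,1],[0,0,0,0,0,0,1],[0,0,0,0,0,0,1],[0,0,0,0,0,0,1],[0,0,0,0,0,0,1]]'
python3 - <<'E'
from bub import *
import pickle
a=bub(save='b3s.png'); b=bub(4,'top','b3t.png',(293,210));s=bot.get_state();print(s['ft_torque'],s['joint_positions'])
f=grab('wrist','w6.png');print('vial in wrist',proj(f,[.666,.0705,.061]))
# w1 bubble vs ring, properly
f=pickle.load(open('w1.pkl','rb'));I=f['pixels'][257:321,295:359];h=cv2.cvtColor(I,cv2.COLOR_BGR2HSV)
m=cv2.inRange(h,(0,0,200),(180,60,255));yy,xx=np.mgrid[:64,:64];m[(xx-32)**2+(yy-30)**2>12**2]=0
n,l,st,ce=cv2.connectedComponentsWithStats(m);i=1+st[1:,4].argmax();bc=ce[i]+[295,257];print(bc,st[i])
d=(atz(f,*bc,.061)-atz(f,327.3,287.8,.061))[:2]*1e3;print('w1 d',d,d@[-.917,.398])
E
```

```text
t: 18.25
ee_pos: [0.4985, 0.0477, 0.06]
ee_rot: [[-0.651, 0.759, 0.001], [0.759, 0.651, 0.003], [0.002, 0.003, -1.0]]
wrist_force: [-5.8, 9.9, 14.1]
finger_gap: 0.0132
grip_force: 59.6
scene el [106.  139.8] vial [0.667  0.0706 0.061 ] d mm [-3.2   0.44] along 3.11 w 172 F [-5.5  8.9 14.2] t 18.55
top el [102.1 102.7] vial [0.6618 0.0712 0.061 ] d mm [ 0.84 -0.15] along -0.83 w 99 F [-4.8  9.5 14.3] t 18.75
[ 2.026665    1.41599645 -0.00399949] [-0.57231552  0.24361427  0.43190313  1.99310989 -0.13004232  0.92879324
  0.63450804]
vial in wrist (np.float64(574.8826445224508), np.float64(455.5404365474715))
[327.10227273 279.63636364] [27 18 11 10 88]
w1 d [-9.1364437   3.92366126] 9.939736057887353
```

The bias calibrated on the start frames is +3.2 mm for the scene view and −0.4 mm for the top view. Both now put the bubble within 0.5 mm of the centre, with 14 N down and a firm grip, so I'm handing in.

```bash
python3 -c "
from cell import bot
print(bot.sign_off())"
```

```text
the job is handed in; nothing more can be done
None
```

The job is handed in: the brass weight stands upright in the tray, and the gripper still holds the knob, pressing down with about 14 N; by my camera measurements the bubble is within about 0.5 mm of the ring's centre, but the hand-in returned no verdict.

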